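Uncover the tool setter

TASK

Uncover the tool setter on the machine table: press down the release tab at the front of its guard box with a fingertip and let the sprung lid lift by itself, then push the lid over with the fingers until it lies fully open against its stop. Do not force the tab or the lid, and leave the bushing, the steel block and the cap screw around the box where they stand; nothing is to be picked up. Finish clear of everything, with the tab sprung back up.

Things in the scene. Friction and masses are not known exactly. Their poses are not given: they have to be found in the camera images.
- guard: Guard box of the tool setter: grey open-topped metal box 110 long (x), 100 wide (y), 66 mm high, walls 5 mm, bolted down (ears 8 mm high reach to y = +-70 mm). Origin: centre of its underside; +x runs from its front (tab side, towards the robot, turned up to 0.6 rad) to its back (hinge side), z up. Inside stands the setter's small round disc, top 54 mm above the table.
- lid (a joint): Angle (rad) of the flat aluminium lid, 114 from hinge to front edge, 104 wide, 4 mm thick, 0.12 kg: 0 closed and latched (top 70 mm above the table), grows as the front edge swings up and back. Unlatched, a spring lifts it within 3 s to about 1.05, where it waits. From there it swings with slight damping (a few N); past about 1.7 it sinks by itself to its stop at 1.95, fully open.
- lid_hinge (a point): Middle of the lid's hinge line, which runs along the box's y axis: 55 mm behind the box's centre, 68 mm above the table. Two spring legs stay standing 20 mm above it. The lifted lid can be pushed by a fingertip 30 to 55 mm above the hinge, moving level from the front to the back against the lid's front edge and underside.
- lid_front (a point): Middle of the lid's front edge (half way through its thickness), 114 mm from the hinge; moves with the lid. Closed: 59 mm in front of the box's centre.
- tab (a joint): Angle (rad) of the release tab, a black plastic rocker pivoted 64 mm in front of the box's centre, 36 mm above the table: 0 at rest, grows as its level pad (44 long, 40 wide, 6 mm thick) is pressed down, stop 0.28, springs back. Its upright arm, 24 mm wide, 76 mm high, hooks the lid's front edge and lets it go at about 0.15 (4 to 5 mm down at the marked point, 5 to 8 N; full 8 mm, 10 N).
- tab_pad (a point): Point to press: on the top face of the tab's pad, 92 mm in front of the box's centre, 40 mm above the table when at rest; the upright arm's front face is 24 mm behind it, the pad's free end 16 mm in front of it.
- bushing: Loose plain aluminium bushing standing on end, 38 mm outside diameter, 50 mm high; origin at the centre of its underside. Stays where it is.
- block: Loose ground steel block, 50 x 25 x 50 mm high; origin at the centre of its underside. Stays where it is.
- screw: Loose dark steel cap screw standing on its head, 30 mm head, 16 mm shank, 55 mm high; origin at the centre of its underside. Stays where it is.
Things that resemble listed ones, but are neither listed nor needed, are in the scene too. Of the things like the guard, leave any that is brown, orange or red; of the rest the larger one is meant.

How it is judged:
By the outcome, as a careful person would: the job done as asked, in the order asked, and still so for the second after the job is handed in, with the robot touching nothing.
It also fails if it takes over 43 s, if anything falls off the work surface, if the arm or the gripper's body presses on something with over 40 N, if the wrist force passes 120 N, or if a joint passes its speed limit or range.

ROBOT

A 6-joint arm with a two-finger parallel gripper is mounted at the origin on the work surface. World frame = base frame: x ahead of the robot, y to its left, z up, the work surface at z = 0. Lengths are in mm, angles in degrees, forces in N, time in s.
With the tool pointing down it reaches from about 350 to 850 mm from the base axis. Payload 8.1 kg.
Tool frame: the origin (TCP) lies at the centre of the arm's flange, where the gripper is bolted on; the fingertips stand 173 mm ahead of it and the grasp point (between the pads) lies 155 mm ahead of it; z points along the fingers, y is the line along which they close (so a half turn about z gives the same grasp; the last joint's range is limited). The gripper opens to 85 mm and grips with 20 to 120 N. Pads are 22 mm wide; open, the fingers measure 114 mm over their backs; the gripper's body (76 mm by 85 mm) begins 54 mm behind the grasp point. The pads swing forward as they close: fully open they stand 13 mm farther back than shut.
Start: joints at [68.675, 7.471, 85.268, -0, 87.261, -4.893], TCP at [169.709, 575.505, 404.692] pointing down, gripper open.
Joint ranges: [-169.43, 169.43], [-51.17, 129.36], [1.28, 143.12], [-76.62, 256.62], [0, 156.53], [-152.29, 152.29]. Speed limits (degrees/s): [136.94, 136.94, 159.86, 180, 180, 180].

INTERFACE

Orientations are given as [roll, pitch, yaw] about the fixed x, y, z axes, in that order (R = Rz(yaw) Ry(pitch) Rx(roll)).
In Python, from bench import * gives the robot as it stands.
- The arm moves only by the shell command python3 -m jog 'ROWS' [FORCE]. ROWS is text: rows parted by semicolons, each of 7 numbers parted by spaces: the shift along the tool's x, y, z scaled (see below), then the turn, a rotation vector about the tool's x, y, z scaled (see below), then the closure, from -1 (fully open) to 1 (shut). In form: tx ty tz wx wy wz hand; .... A call has 1 to 5 rows; each row shifts and turns the commanded pose from where the row before left it, along the tool's axes as they then stand; what a row does not reach is not made up. The controller multiplies each number of a shift by 0.1 m and each number of a turn by 60 degrees. A row lasts 1/8 s, in which the tool goes at most 62.5 mm and 10.7 degrees, less where a joint would pass 70% of its speed; a pose out of reach is approached as far as the arm can. A call with a number of a shift or a turn outside -1 to 1 is refused whole. A call with a gripper value outside its range is refused whole. The fingers move at their own pace and stop on an object; FORCE is the grip in N (left out, the last holds). Time passes only in rows, so rows that do not move let the fingers close. It gives the time, the measured TCP pose, the force, the opening and the grip force at its end, in the units of the state.
- sense(): the state, without advancing time (a new reading comes with each control period).
- snapshot(name): name is "side" or "top"; returns a dict with "img" (384x512x3 uint8, red, green, blue), "fx", "fy", "cx", "cy" (pixels), "extrinsics" (4x4, takes a point from camera to world coordinates). Camera axes: x right, y down, z forward; pixel columns grow to the right and rows downward; lengths in mm; the calibration is good to about 2 mm. A picture is of the moment at which its call begins. There is no depth.
- hand_in(): hands the job in; it is judged then, once.
The state is a dict: "time": time; "joint_pos": joint angles; "qd": joint speeds; "joint_efforts": joint torques, N m; "tool_pos": TCP position; "tcp_rot": TCP orientation; "ft_force": force on the tool from outside, world axes, zero at the start; "wrist_torque": the same for the moment, N m; "finger_gap": finger opening in mm; "grip_force": force on a finger pad.
Only numpy, scipy, OpenCV 4.12 (cv2) and the standard library are available. Lean on these libraries where they do the work, as an engineer would, in place of code of your own. Each camera call takes 0.05 s, during which the arm holds its last target. There are 200 camera calls.

## Working session

There is one attempt and no reset: what is moved stays moved. The work goes in short steps, Python scripts to look and compute and a shell command to move; the robot and the scene stay as the last step left them, time stands still between calls to the robot, and variables do not carry over. Pictures are saved under pics/ and viewed, at most 10 in all, crops included, and the job is handed in when it is done.

```bash
mkdir -p pics; python3 - <<'E'
from bench import *
import cv2,numpy as np
for n in("side","top"):
    s=snapshot(n); cv2.imwrite(f"pics/{n}0.png",cv2.resize(s["img"][:,:,::-1],(800,600),interpolation=cv2.INTER_CUBIC))
    print(n,s["fx"],s["fy"],s["cx"],s["cy"],np.round(s["extrinsics"],4).tolist())
s=sense();print({k:np.round(v,2) for k,v in s.items()})
E
```

```text
side 475.60904351490507 475.60904351490507 254.7836141225419 187.11829028625465 [[0.6835, -0.4218, 0.5958, -14.7423], [-0.7299, -0.3867, 0.5636, -640.6202], [-0.0073, -0.8201, -0.5722, 665.0359], [0.0, 0.0, 0.0, 1.0]]
top 383.11572295389385 383.11572295389385 251.38742600149416 186.08498385922599 [[-0.0075, -0.9966, 0.0822, 534.8316], [-1.0, 0.0071, -0.0053, -28.5872], [0.0047, -0.0823, -0.9966, 983.7135], [0.0, 0.0, 0.0, 1.0]]
{'time': np.float64(0.1), 'joint_pos': array([68.68,  7.51, 85.32, -0.  , 87.26, -4.89]), 'qd': array([-0.06, -0.09, -0.1 ,  0.  , -0.05,  0.02]), 'joint_efforts': array([ 0.000e+00, -5.709e+01, -5.020e+01, -0.000e+00,  1.000e-02,
       -0.000e+00]), 'tool_pos': array([169.61, 575.31, 403.74]), 'tcp_rot': array([-1.7990e+02, -1.0000e-02,  1.6357e+02]), 'ft_force': array([-1.26,  0.06, -0.55]), 'wrist_torque': array([-0.03, -0.01, -0.04]), 'grip_force': np.float64(0.0), 'finger_gap': np.float64(85.23)}
```

View pics/side0.png

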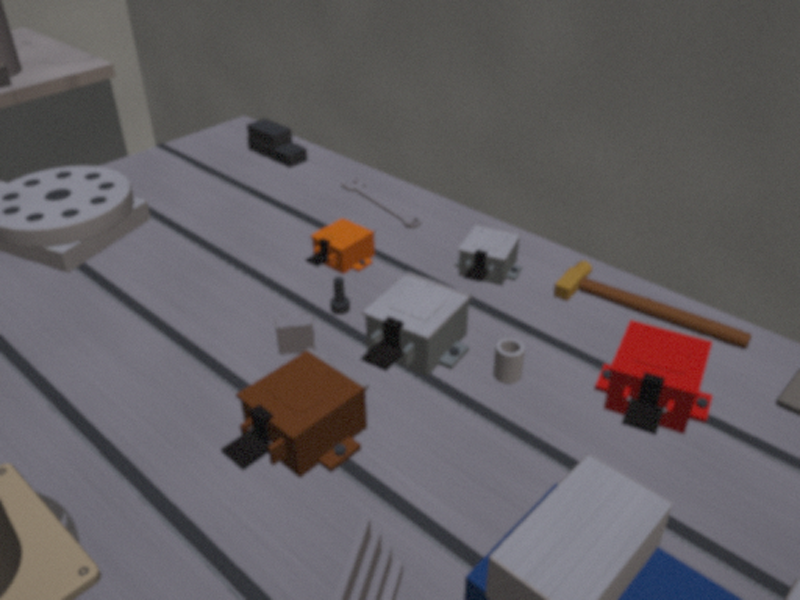

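View pics/top0.png

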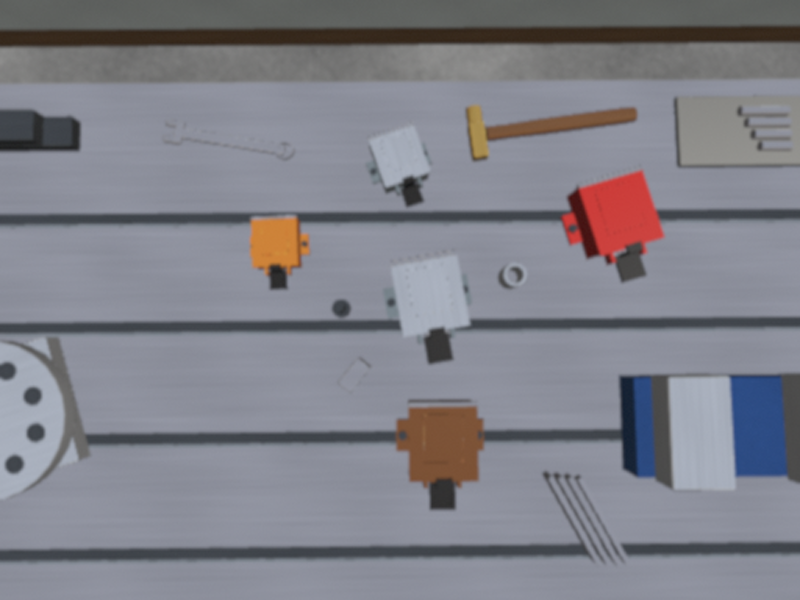

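The grey guard at top-view (430,295) / side-view (417,322) is the target: the larger of the two grey ones. A block, screw and bushing stand around it. I'll enlarge both views.

```bash
python3 - <<'E'
from bench import *
import cv2,numpy as np
out=[]
for n,(u,v) in(("top",(225,150)),("side",(210,165))):
    im=np.mean([snapshot(n)["img"] for _ in range(4)],0).astype(np.uint8)[:,:,::-1]
    c=im[v:v+90,u:u+120]
    if n=="side": c=c
    out.append(cv2.resize(c,(800,600),interpolation=cv2.INTER_CUBIC))
    cv2.imwrite(f"pics/{n}1.png",cv2.convertScaleAbs(out[-1],alpha=1.3))
E
```

```text
(no output)
```

View pics/top1.png

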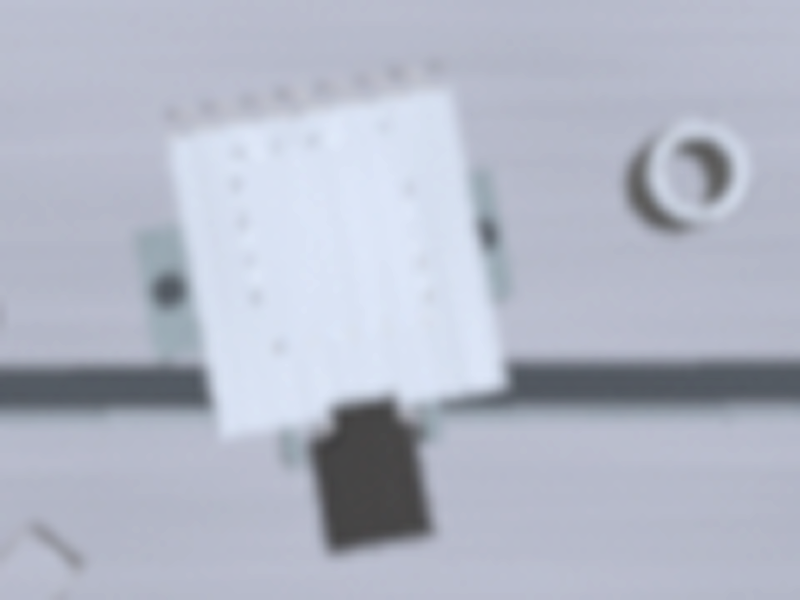

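View pics/side1.png

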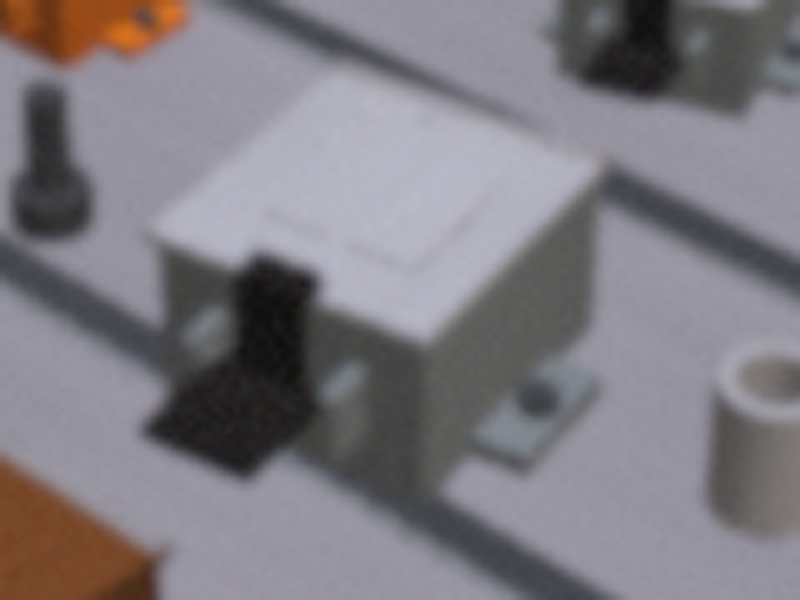

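```bash
cat >h.py <<'E'
from bench import *
import numpy as np,cv2
def P(s):
    T=np.linalg.inv(s["extrinsics"]);K=np.array([[s["fx"],0,s["cx"]],[0,s["fy"],s["cy"]],[0,0,1]]);return K@T[:3]
def tri(Pa,a,Pb,b):
    X=cv2.triangulatePoints(Pa,Pb,np.array(a,float).T,np.array(b,float).T);return (X[:3]/X[3]).T
def orig(p,o): return (np.array(p,float)+.5)*.15-.5+o
E
python3 - <<'E'
from h import *
Pt,Ps=P(snapshot("top")),P(snapshot("side"))
t=orig([(172,138),(452,90),(507,383),(222,435),(332,550),(432,532)],(225,150))
s=orig([(345,75),(603,165),(430,340),(155,235),(148,430),(245,475)],(210,165))
X=tri(Pt,t,Ps,s);print(X.round(1))
for x in X:pass
c=X[:4].mean(0);f=X[2:4].mean(0);b=X[:2].mean(0);d=b-f
yaw=np.arctan2(d[1],d[0]);w=X[0]-X[1];yw=np.arctan2(-w[0],w[1])
print("len",np.hypot(*d[:2]),"wid",np.linalg.norm(w),np.linalg.norm(X[3]-X[2]),"yaw",np.degrees([yaw,yw]))
pd=X[4:].mean(0);print("padfront",pd,"box ctr from lid",c, "lid ctr -> padfront",np.linalg.norm((c-pd)[:2]))
# other objects, plane z guess from top: bushing top z=50, screw, block
def plane(p,z):
    A=Pt; M=np.c_[A[:,0],A[:,1],-np.array([p[0],p[1],1])]
    r=np.linalg.solve(M,-(A[:,2]*z+A[:,3]));return r[:2]
for n,p,z in(("bush",orig((698,172),(225,150)),50),("screw",np.array((341,308))*.64,55),("block",np.array((357,371))*.64,50),("brownpadfront",np.array((443,508))*.64,40),("brown back",np.array((443,402))*.64,70),("brown left",np.array((408,440))*.64,70),("grey2 tab",np.array((414,205))*.64,25)):print(n,plane(p,z).round())
E
```

```text
[[ 649.4  -32.1   67.7]
 [ 665.1 -132.5   70. ]
 [ 559.3 -150.5   68.8]
 [ 542.1  -48.9   66.8]
 [ 498.9  -89.    35.7]
 [ 504.7 -125.6   35.2]]
len 108.01721891491859 wid 101.67063250300026 103.10635077629873 yaw [9.28255026 8.86799374]
padfront [ 501.76527425 -107.27987896   35.48797285] box ctr from lid [603.98084831 -90.99087543  68.30588077] lid ctr -> padfront 103.50533907018718
bush [ 637. -225.]
screw [585.  47.]
block [488.  23.]
brownpadfront [ 277. -108.]
brown back [ 441. -108.]
brown left [385. -55.]
grey2 tab [754. -69.]
```

```bash
cat >>h.py <<'E'
from scipy.spatial.transform import Rotation as R
C=np.array([607,-90.4,0]);YAW=9.1
B=R.from_euler('z',YAW,degrees=True)
def goal(bx,by,z,tilt):
    "tip at box coords; tool x = -box x, tilt leans the body towards the robot"
    Rt=B*R.from_euler('y',-tilt,degrees=True)*R.from_euler('xz',[180,180],degrees=True)
    tip=C+B.apply([bx,by,0])+[0,0,z]
    return tip-173*Rt.as_matrix()[:,2],Rt
def go(bx,by,z,tilt):
    s=sense();Rc=R.from_euler('xyz',s["tcp_rot"],degrees=True);p,Rt=goal(bx,by,z,tilt)
    d=Rc.inv().apply(p-s["tool_pos"])/100;w=(Rc.inv()*Rt).as_rotvec(degrees=True)/60
    d2=Rt.inv().apply(p-s["tool_pos"])/100
    tip=np.array(s["tool_pos"])+173*Rc.as_matrix()[:,2];b=B.inv().apply(tip-C)
    print("shift now-axes",d.round(3),"turn",w.round(3),"shift goal-axes",d2.round(3),"tip box",b.round(1),"zt",B.inv().apply(Rc.as_matrix()[:,2]).round(3),"F",np.round(s["ft_force"],1),"gap",round(float(s["finger_gap"]),1),"t",round(float(s["time"]),2))
E
python3 -c "
from h import *
go(-87,0,100,15)
print(goal(-87,0,100,15)[1].as_matrix().round(2))"
```

```text
shift now-axes [-4.889 -5.719  1.376] turn [-0.056 -0.246 -0.423] shift goal-axes [-1.524 -7.267  1.833] tip box [-326.5  726.7  231.7] zt [ 0.  0. -1.] F [ 0.1 -0.2  0.4] gap 85.5 t 0.6
[[-0.95 -0.16  0.26]
 [-0.15  0.99  0.04]
 [-0.26  0.   -0.97]]
```

```bash
python3 -m jog '-.2 -.23 0 0 0 0 1;-.376 -.44 0 0 0 0 1;-.376 -.44 0 0 0 0 1;-.376 -.44 0 0 0 0 1;-.376 -.44 0 0 0 0 1' 20; python3 -m jog '-.376 -.44 0 0 0 0 1;-.376 -.44 0 0 0 0 1;-.376 -.44 0 0 0 0 1;-.376 -.44 0 0 0 0 1;-.376 -.44 0 0 0 0 1';python3 -m jog '-.376 -.44 0 0 0 0 1;-.376 -.44 0 0 0 0 1;-.3 -.35 0 0 0 0 1;-.2 -.25 0 0 0 0 1;0 0 0 0 0 0 1';python3 -m jog '0 0 0 -.018 -.082 -.141 1;0 0 0 -.019 -.082 -.141 1;0 0 0 -.019 -.082 -.141 1;0 0 0 0 0 0 1;0 0 0 0 0 0 1'; python3 -c "
from h import *
go(-87,0,80,15)"
```

```text
time: 1.23
tool_pos: [277.2, 334.8, 404.9]
tcp_rot: [180.0, 0.0, 163.6]
ft_force: [1.4, -0.7, 0.1]
finger_gap: -0.0
grip_force: 0.0
time: 1.85
tool_pos: [395.3, 70.4, 405.2]
tcp_rot: [180.0, 0.1, 163.6]
ft_force: [1.1, -0.0, 0.1]
finger_gap: -0.3
grip_force: 0.0
time: 2.48
tool_pos: [473.5, -107.0, 404.6]
tcp_rot: [-180.0, -0.0, 163.4]
ft_force: [0.3, -0.1, -0.1]
finger_gap: 0.2
grip_force: 0.0
time: 3.1
tool_pos: [473.0, -104.7, 404.8]
tcp_rot: [179.9, 14.9, -171.1]
ft_force: [-1.0, -0.4, -0.4]
finger_gap: -0.0
grip_force: 0.0
shift now-axes [ 0.378 -0.072  1.532] turn [ 0.    -0.001 -0.003] shift goal-axes [ 0.381 -0.071  1.531] tip box [-90.1   7.1 237.7] zt [ 0.257  0.    -0.966] F [-1.  -0.4 -0.4] gap -0.0 t 3.1
```

```bash
python3 -m jog '.08 -.02 .3 0 0 0 1;.11 -.02 .45 0 0 0 1;.11 -.02 .45 0 0 0 1;.08 -.01 .33 0 0 0 1;0 0 0 0 0 0 1'; python3 - <<'E'
from h import *
go(-87,0,45,15)
a=[]
for n,(u,v) in(("top",(225,150)),("side",(190,155))):
    s=snapshot(n);a.append(cv2.resize(s["img"][v:v+100,u:u+100,::-1],(400,600) if 0 else (400,400),interpolation=cv2.INTER_CUBIC))
cv2.imwrite("pics/c.png",cv2.convertScaleAbs(np.hstack(a),alpha=1.4))
E
```

```text
time: 3.72
tool_pos: [475.7, -110.6, 243.8]
tcp_rot: [179.7, 14.6, -171.0]
ft_force: [-0.2, 0.1, 0.3]
finger_gap: -0.1
grip_force: 0.0
shift now-axes [ 0.069 -0.009  0.31 ] turn [ 0.004 -0.007 -0.002] shift goal-axes [ 0.072 -0.008  0.309] tip box [-89.3   1.5  76.4] zt [ 0.252  0.004 -0.968] F [-0.2  0.1  0.3] gap -0.1 t 3.73
```

View pics/c.png

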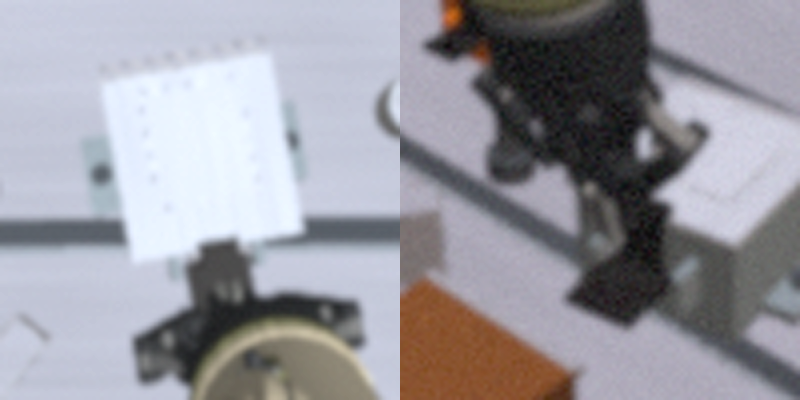

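Top view: closed fingertips (228,292) sit over the tab pad, in line with it; side view agrees, with pad at (620,290). Descending.

```bash
python3 -m jog '.035 -.005 .15 0 0 0 1;.03 -.005 .14 0 0 0 1;0 0 0 0 0 0 1;0 0 0 0 0 0 1;0 0 0 0 0 0 1' >/dev/null; python3 -c "
from h import *
go(-87,0,40,15)"; for i in 1 2; do python3 -m jog '.005 0 .019 0 0 0 1;0 0 0 0 0 0 1;0 0 0 0 0 0 1' | grep -E 'tool_pos|ft'; done
```

```text
shift now-axes [0.044 0.015 0.1  ] turn [-0.     0.001  0.   ] shift goal-axes [0.044 0.015 0.1  ] tip box [-85.2  -1.5  50.8] zt [ 0.26  -0.    -0.966] F [-0.1 -0.6 -0.3] gap 0.1 t 4.45
tool_pos: [478.5, -112.3, 215.4]
ft_force: [-0.1, 0.6, -0.0]
tool_pos: [478.5, -112.3, 213.4]
ft_force: [-0.5, 0.1, -0.3]
```

```bash
for i in 1 2; do python3 -m jog '.005 0 .019 0 0 0 1;0 0 0 0 0 0 1;0 0 0 0 0 0 1' | grep -E 'tool_pos|ft'; done; python3 -c "
from h import *
go(-87,0,40,15)"
```

```text
tool_pos: [478.5, -112.3, 211.4]
ft_force: [0.8, -0.3, -0.3]
tool_pos: [478.6, -112.3, 209.6]
ft_force: [0.6, -0.0, 1.8]
shift now-axes [0.021 0.013 0.02 ] turn [ 0.  0. -0.] shift goal-axes [0.021 0.014 0.02 ] tip box [-85.5  -1.3  42.5] zt [ 0.259  0.    -0.966] F [ 0.6 -0.   1.8] gap 0.2 t 5.95
```

```bash
for i in 1 2; do python3 -m jog '.005 0 .019 0 0 0 1;0 0 0 0 0 0 1;0 0 0 0 0 0 1' | grep -E 'tool_pos|ft'; done; python3 -m jog '.0025 0 .0095 0 0 0 1;0 0 0 0 0 0 1;0 0 0 0 0 0 1' | grep -E 'tool_pos|ft'; python3 - <<'E'
from h import *
g=snapshot("side");a=g["img"][155:255,190:290,::-1].astype(float)
cv2.imwrite("pics/d.png",a)
E
python3 -c "
import cv2,numpy as np
from h import *
import os
# compare with previous lid area (right of tool)
p=cv2.imread('pics/d.png');c=cv2.convertScaleAbs(cv2.imread('pics/c.png')[:,400:],alpha=1/1.4);c=cv2.resize(c,(100,100),interpolation=cv2.INTER_AREA)
print(np.abs(p[20:60,75:100].astype(int)-c[20:60,75:100]).mean())"
```

```text
tool_pos: [478.6, -112.4, 207.6]
ft_force: [-1.6, -0.6, 2.9]
tool_pos: [478.6, -112.4, 205.6]
ft_force: [-2.1, -1.0, 4.0]
tool_pos: [478.6, -112.3, 204.6]
ft_force: [-2.8, -1.2, 4.2]
25.390333333333334[ WARN:0@0.526] global loadsave.cpp:1063 imwrite_ Unsupported depth image for selected encoder is fallbacked to CV_8U.
```

```bash
python3 - <<'E'
from h import *
a=[cv2.resize(snapshot(n)["img"][v:v+120,u:u+120,::-1],(400,400),interpolation=cv2.INTER_CUBIC) for n,(u,v) in(("top",(215,140)),("side",(200,120)))]
cv2.imwrite("pics/e.png",cv2.convertScaleAbs(np.hstack(a),alpha=1.4))
E
```

```text
(no output)
```

View pics/e.png

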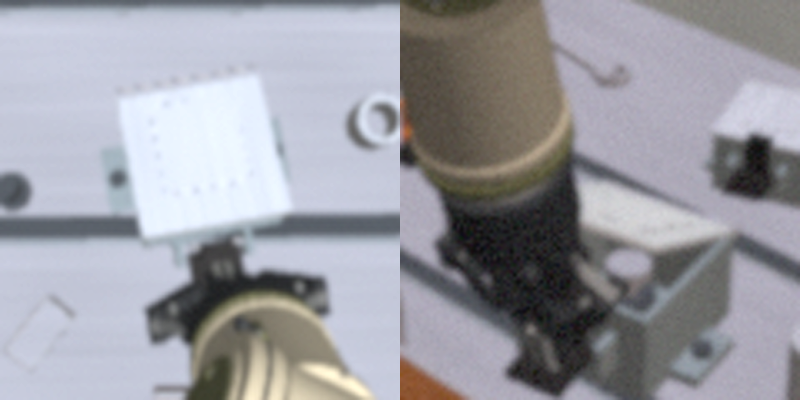

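Lid is released: the side view shows the box open, with the setter disc at (628,262). I'll wait, rise, and tilt further for the push.

```bash
for i in 1 2 3; do python3 -m jog '0 0 0 0 0 0 1;0 0 0 0 0 0 1;0 0 0 0 0 0 1;0 0 0 0 0 0 1;0 0 0 0 0 0 1' | grep -E 'time|ft'; done
python3 -m jog '-.005 0 -.02 0 0 0 1;-.02 0 -.08 0 0 0 1;-.06 0 -.22 0 0 0 1;-.06 0 -.22 0 0 0 1;-.06 0 -.22 0 0 0 1'
python3 -m jog '0 0 0 0 -.125 0 1;0 0 0 0 -.125 0 1;0 0 0 0 0 0 1;0 0 0 0 0 0 1'|grep -E 'time|ft'
python3 - <<'E'
from h import *
go(-25,0,112,30)
a=[cv2.resize(snapshot(n)["img"][v:v+120,u:u+120,::-1],(400,400),interpolation=cv2.INTER_CUBIC) for n,(u,v) in(("top",(215,140)),("side",(200,120)))]
cv2.imwrite("pics/f.png",cv2.convertScaleAbs(np.hstack(a),alpha=1.4))
E
```

```text
time: 7.85
ft_force: [-1.9, -2.0, 5.0]
time: 8.48
ft_force: [-2.4, -1.4, 5.5]
time: 9.1
ft_force: [-3.4, -1.2, 4.8]
time: 9.72
tool_pos: [478.5, -112.0, 284.1]
tcp_rot: [179.9, 15.0, -170.9]
ft_force: [0.3, 0.1, -0.6]
finger_gap: 0.0
grip_force: 0.0
time: 10.22
ft_force: [-0.9, -0.6, 0.3]
shift now-axes [-0.056  0.013  0.281] turn [ 0.001 -0.003 -0.   ] shift goal-axes [-0.055  0.013  0.281] tip box [-44.2  -1.2 133.4] zt [ 0.498  0.001 -0.867] F [-0.9 -0.6  0.3] gap -0.0 t 10.22
```

View pics/f.png

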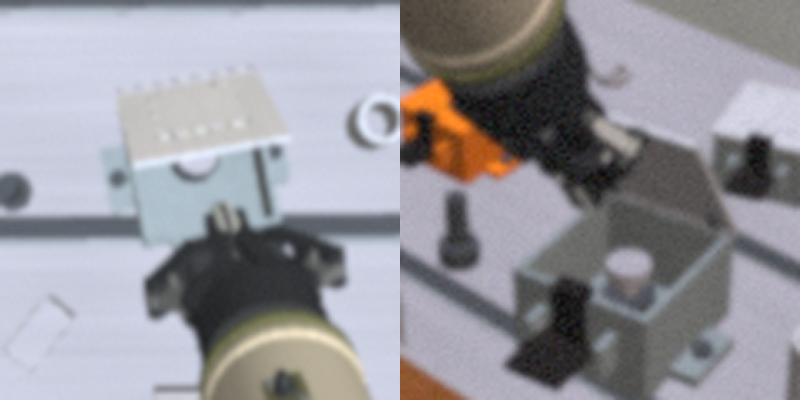

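The lid waits raised at about 1.05 (top-view edge at y≈150), the tab is back up, and the fingertips sit in front of the lid. I'll push level now.

```bash
python3 -m jog '-.03 .006 .14 0 0 0 1;-.026 .007 .14 0 0 0 1;-.104 0 .06 0 0 0 1;-.104 0 .06 0 0 0 1;-.104 0 .06 0 0 0 1'|grep -E 'time|ft|tool'
python3 -m jog '-.087 0 .05 0 0 0 1;-.087 0 .05 0 0 0 1'|grep -E 'time|ft|tool'
python3 -m jog '-.087 0 .05 0 0 0 1;0 0 0 0 0 0 1'|grep -E 'time|ft|tool'
python3 -c "
from h import *
go(58,0,112,30)"
```

```text
time: 10.95
tool_pos: [533.8, -102.3, 262.6]
ft_force: [-0.7, -0.7, -0.3]
time: 11.2
tool_pos: [553.1, -99.1, 261.9]
ft_force: [-1.9, -0.0, 1.2]
time: 11.45
tool_pos: [563.1, -97.5, 262.2]
ft_force: [-0.8, 0.1, 0.4]
shift now-axes [-0.136  0.001  0.083] turn [0.    0.001 0.   ] shift goal-axes [-0.137  0.001  0.083] tip box [ 42.1  -0.  112.4] zt [ 0.501  0.    -0.866] F [-0.8  0.1  0.4] gap -0.1 t 11.45
```

```bash
python3 -m jog '-.07 0 .04 0 0 0 1;-.07 0 .04 0 0 0 1;0 0 0 0 0 0 1;0 0 0 0 0 0 1'|grep -E 'time|ft|tool'
python3 -m jog '0 0 0 0 0 0 1;0 0 0 0 0 0 1;0 0 0 0 0 0 1;0 0 0 0 0 0 1;0 0 0 0 0 0 1'|grep -E 'time|ft|tool'
python3 - <<'E'
from h import *
go(-60,0,180,30)
a=[cv2.resize(snapshot(n)["img"][v:v+120,u:u+120,::-1],(400,400),interpolation=cv2.INTER_CUBIC) for n,(u,v) in(("top",(215,110)),("side",(200,120)))]
cv2.imwrite("pics/g.png",cv2.convertScaleAbs(np.hstack(a),alpha=1.4))
E
```

```text
time: 11.95
tool_pos: [578.4, -95.0, 262.1]
ft_force: [0.1, -0.9, -0.6]
time: 12.58
tool_pos: [578.3, -95.0, 262.1]
ft_force: [0.6, 0.4, -0.8]
shift now-axes [ 6.780e-01  1.000e-03 -1.174e+00] turn [ 0.  0. -0.] shift goal-axes [ 0.678  0.    -1.174] tip box [ 57.4  -0.  112.2] zt [ 0.5    0.    -0.866] F [ 0.6  0.4 -0.8] gap -0.1 t 12.57
```

View pics/g.png

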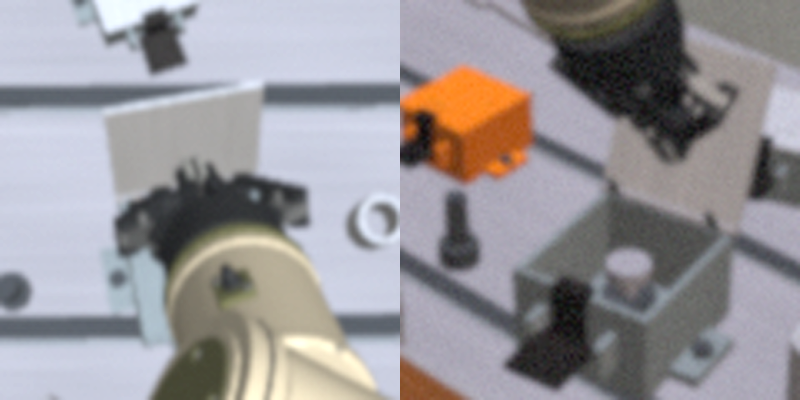

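The lid leans back past vertical, clear of the fingers. I'll retreat along the tool axis and check its angle.

```bash
python3 -m jog '.08 0 -.1 0 0 0 1;.2 0 -.35 0 0 0 1;.2 0 -.4 0 0 0 1;.2 0 -.4 0 0 0 1;.1 0 -.3 0 0 0 1'|grep -E 'time|ft|tool'
python3 -m jog '0 0 0 0 0 0 1;0 0 0 0 0 0 1;0 0 0 0 0 0 1;0 0 0 0 0 0 1'|grep -E 'time|ft|tool'
python3 - <<'E'
from h import *
a=[cv2.resize(snapshot(n)["img"][v:v+120,u:u+120,::-1],(400,400),interpolation=cv2.INTER_CUBIC) for n,(u,v) in(("top",(215,110)),("side",(220,110)))]
cv2.imwrite("pics/h.png",cv2.convertScaleAbs(np.hstack(a),alpha=1.4))
for th in(1.7,1.85,1.95):
    X=[[55-114*np.cos(th),y,68+114*np.sin(th),1] for y in(52,-52)]
    for n,(u,v) in(("top",(215,110)),("side",(220,110))):
        M=P(snapshot(n))
        for x in X:
            q=M@np.r_[C+B.apply(x[:3]),1];q=q[:2]/q[2];print(th,n,((q-[u,v]+.5)*400/120-.5).round())
E
```

```text
time: 13.3
tool_pos: [433.3, -118.1, 358.1]
ft_force: [1.4, 0.5, 0.3]
time: 13.8
tool_pos: [435.2, -117.7, 356.3]
ft_force: [-0.2, 0.3, -0.7]
1.7 top [114. 150.]
1.7 top [275. 124.]
1.7 side [152.  61.]
1.7 side [293. 105.]
1.85 top [110. 126.]
1.85 top [270.  99.]
1.85 side [166.  56.]
1.85 side [306.  99.]
1.95 top [107. 110.]
1.95 top [266.  84.]
1.95 side [175.  55.]
1.95 side [314.  97.]
```

View pics/h.png

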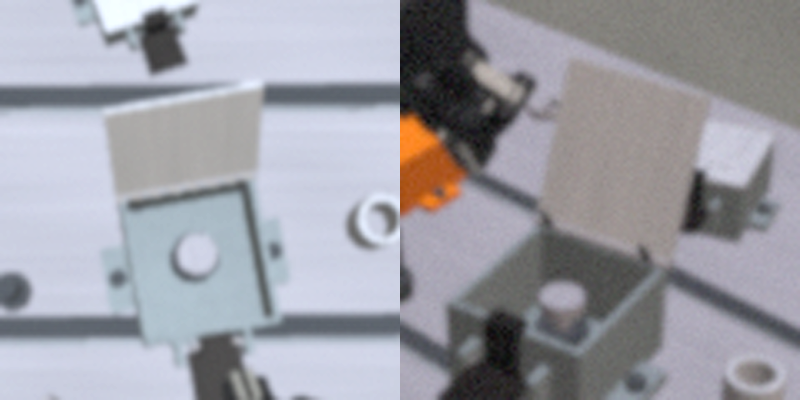

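The top-view lid corners at (105,112) and (263,84) match the 1.95 prediction. So do the side-view corners at (172,58) and (310,98). The tab is up and the robot is clear.

```bash
python3 -c "
from bench import *
print(hand_in())"
```

```text
the job is handed in; nothing more can be done
None
```

I pressed the tab down until the lid released and lifted, then pushed the lid over to its open stop (about 1.95 rad in both camera views). The tab sprang back, the arm ended clear of everything with nothing touched but the tab and lid, and I handed the job in at about 14 s; no verdict came back.

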